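# Find the castor with the loose fork and pull it up

## Robot

A 7-joint arm with a two-finger parallel gripper is mounted at the origin on the work surface. World frame = base frame: x ahead of the robot, y to its left, z up, the work surface at z = 0. Lengths are in m, angles in rad, forces in N, time in s.
With the tool pointing down it reaches from about 0.425 to 1.025 m from the base axis. Payload 9.4 kg.
Tool frame: the origin (TCP) lies where the fingers leave the gripper's body, on its centre line; the fingertips stand 73 mm ahead of it and the grasp point (between the pads) lies 54 mm ahead of it; z points along the fingers, x is the direction in which the jaws open and shut, and the axes are right-handed (so a half turn about z gives the same grasp; the last joint's range is limited). The gripper opens to 85 mm and grips with 20 to 120 N. Pads are 22 mm wide; open, the fingers measure 114 mm over their backs; the gripper's body (76 mm by 85 mm) begins 54 mm behind the grasp point. The pads swing forward as they close: fully open they stand 13 mm farther back than shut.
Start: joints at [1.151, 0.599, -0.003, 1.599, 0.002, 0.943, -0.08], TCP at [0.244, -0.683, 0.304] pointing down, gripper open.
Joint ranges: [-2.57, 2.57], [-0.35, 1.97], [-1.29, 1.29], [0.11, 2.56], [-1.05, 4.19], [0.11, 1.86], [-2.63, 2.63]. Speed limits (rad/s): [2.22, 2.22, 3.01, 3.01, 3.14, 3.14, 3.14].

## Interface

Orientations are given as [roll, pitch, yaw] about the fixed x, y, z axes, in that order (R = Rz(yaw) Ry(pitch) Rx(roll)).
In Python, from workcell import ctrl gives the robot as it stands.
- The arm moves only by the tool carry_out, never from a script. Its arguments are lists of equal length, an entry for each row: "slide": the shift along the tool's x, y, z in m, a list of three; "rot": the turn, a rotation vector about the tool's x, y, z in degrees, a list of three; "hand": the gripper command: -1 is fully open, 1 is shut, values between are in proportion. In form: {"slide": [[dx, dy, dz], ...], "rot": [[wx, wy, wz], ...], "hand": [hand, ...]}. A call has exactly 10 rows; each row is the pose to reach, as a shift and turn from the pose commanded when the call began, along the tool's axes at that moment; what a row does not reach only later rows make up. A row lasts 1/10 s, in which the tool goes at most 50 mm and 8.59 degrees, less where a joint would pass 70% of its speed; a pose out of reach is approached as far as the arm can. A call with a gripper value outside its range is refused whole. The fingers move at their own pace and stop on an object; the grip force is fixed at half the most. Time passes only in rows, so rows that repeat a pose let the fingers close, or fill a call up. It gives the time, the measured TCP pose, the force and the opening at its end, in the units of the state.
- ctrl.read_state(): the state, without advancing time (a new reading comes with each control period).
- ctrl.capture(name): name is "scene" or "top" or "wrist"; returns a dict with "img" (420x560x3 uint8, red, green, blue), "range_z" (420x560 float32, m along the optical axis (not along the pixel's ray), 0 where there is no reading), "fx", "fy", "cx", "cy" (pixels), "camera_from_world" (4x4, takes a point from world to camera coordinates). Camera axes: x right, y up, looking along -z (the intrinsics and any distortion apply to the point x, -y, -z); pixel columns grow to the right and rows downward; lengths in m; the calibration is good to about 2 mm. The wrist camera is an equidistant fisheye: a pixel r from the principal point sees the ray r / f radians off the axis. A picture is of the moment at which its call begins.
- ctrl.finish_job(): hands the job in, once; it reports no verdict.
The state is a dict: "clock": time; "joint_positions": joint angles; "dq": joint speeds; "joint_torque": joint torques, N m; "eef_pos": TCP position; "ee_rot": TCP orientation; "force": force on the tool from outside, world axes, zero at the start; "torque": the same for the moment, N m; "grip_width": finger opening in m.
Only numpy, scipy, OpenCV 4.12 (cv2) and the standard library are available. Lean on these libraries where they do the work, as an engineer would, in place of code of your own. Each camera call takes 0.05 s, during which the arm holds its last target. There are 200 camera calls.

## Task

One of the four castors in the upturned bookcase base has a loose fork: find it by gently rocking the castors sideways along their axles, without straining the firm ones. Rock the loose one fully over to the robot's left and then fully over to its right, then pull it up to its stop and leave it standing proud as a reject. The three firm castors must stay fully seated, and everything else where it is.

Things in the scene. Friction and masses are not known exactly. Their poses are not given: they have to be found in the camera images.
- base: upturned plywood base of a rolling bookcase, a fixed slab 190 x 210 x 40 mm lying on the bench; origin at the centre of its underside, z up. Four look-alike castors stand wheel up in it at x = +-50, y = +-60 mm of this frame, their axles along its y, which points to the robot's left. Exactly one castor is loose; any place may have it, and it cannot be seen.
- axle_1 (a point): mid-axle of the castor at the base's x = -50, y = -60 mm while it stands straight and seated: 91 mm above the bench (the wheel's top 116 mm). Wheel 50 mm across and 22 mm wide, in a steel fork 32 mm wide; domed axle caps of 16 mm diameter stick out of the fork's sides, 42 mm over both along y: push sideways or pinch there. The point stays with the base
- axle_2 (a point): mid-axle of the castor at the base's x = -50, y = 60 mm while it stands straight and seated: 91 mm above the bench (the wheel's top 116 mm). Wheel 50 mm across and 22 mm wide, in a steel fork 32 mm wide; domed axle caps of 16 mm diameter stick out of the fork's sides, 42 mm over both along y: push sideways or pinch there. The point stays with the base
- axle_3 (a point): mid-axle of the castor at the base's x = 50, y = -60 mm while it stands straight and seated: 91 mm above the bench (the wheel's top 116 mm). Wheel 50 mm across and 22 mm wide, in a steel fork 32 mm wide; domed axle caps of 16 mm diameter stick out of the fork's sides, 42 mm over both along y: push sideways or pinch there. The point stays with the base
- axle_4 (a point): mid-axle of the castor at the base's x = 50, y = 60 mm while it stands straight and seated: 91 mm above the bench (the wheel's top 116 mm). Wheel 50 mm across and 22 mm wide, in a steel fork 32 mm wide; domed axle caps of 16 mm diameter stick out of the fork's sides, 42 mm over both along y: push sideways or pinch there. The point stays with the base
- loose_lean (a joint): lean of the loose castor's fork (whichever place it has), rad, 0 straight, + to the base's +y (left). It pivots 38 mm below the axle, leans freely under 1 N at the axle to hard stops at +-0.15 (5.7 mm at the axle) and stays where it is left
- loose_lift (a joint): how far the loose castor is pulled up out of its socket, m, 0 seated, 0.030 at the stop; takes about 8 N, goes straight up, stays where it is left
- firm1_lean (a joint): lean of the fork of one of the three firm castors (at any of the places), rad, + to the left: it springs, about 4.4 N per mm sideways at the axle, and returns to straight. Strained past 0.11 (4 mm, about 18 N at the axle)
- firm1_lift (a joint): how far that same firm castor is pulled up, m, 0 seated; it would slide as the loose one does
- firm2_lean (a joint): lean of the fork of one of the three firm castors (at any of the places), rad, + to the left: it springs, about 4.4 N per mm sideways at the axle, and returns to straight. Strained past 0.11 (4 mm, about 18 N at the axle)
- firm2_lift (a joint): how far that same firm castor is pulled up, m, 0 seated; it would slide as the loose one does
- firm3_lean (a joint): lean of the fork of one of the three firm castors (at any of the places), rad, + to the left: it springs, about 4.4 N per mm sideways at the axle, and returns to straight. Strained past 0.11 (4 mm, about 18 N at the axle)
- firm3_lift (a joint): how far that same firm castor is pulled up, m, 0 seated; it would slide as the loose one does
- tin: small open aluminium cup, 40 mm across, 22 mm high, standing in the middle of the base among the castors; leave alone. Origin under its centre
- tape: black tape measure, 60 x 34 x 56 mm high; leave alone. Origin under its centre
- driver: screwdriver lying on the bench, 200 mm long; leave alone
- glue: white glue bottle, 60 mm across, 150 mm high; leave alone. Origin under its centre
- offcut: plywood offcut 90 x 140 x 18 mm lying flat; leave alone. Origin under its centre
- clamp: bar clamp with blue jaws, 300 mm long, lying left of the base; leave alone. Origin under the middle of its bar

How it is judged:
By the outcome, as a careful person would: the job done as asked, in the order asked, and still so for the second after the job is handed in, with the robot touching nothing.
It also fails if it takes over 54 s, if anything falls off the work surface, if the arm or the gripper's body presses on something with over 40 N, if the wrist force passes 120 N, or if a joint passes its speed limit or range.

## Working session

There is one attempt and no reset: what is moved stays moved. The work goes in short steps, Python scripts to look and compute and a tool call to move; the robot and the scene stay as the last step left them, time stands still between calls to the robot, and variables do not carry over. Pictures are saved under pics/ and viewed, about 8 in all and at most 12, crops included, and the job is handed in when it is done.

Besides the shell and the picture viewer there is one more tool, called after "Emit:" in YAML: its name, and indented under it one key for each argument. carry_out: Moves the arm, as the interface text tells. Its arguments: {"type":"object","properties":{"slide":{"type":"array"},"rot":{"type":"array"},"hand":{"type":"array"}},"required":["slide","rot","hand"]}

```bash
ls; mkdir -p pics; python3 - <<'E'
from workcell import ctrl
import cv2,numpy as np
s=ctrl.read_state();print(s)
for n in("top","scene"):
    c=ctrl.capture(n);np.savez(f"{n}0.npz",**c)
    cv2.imwrite(f"pics/{n}0.png",c["img"][:,:,::-1]);print(n,c["fx"],c["fy"],c["cx"],c["cy"],np.round(c["camera_from_world"],4).tolist())
E
```

```text
pics
{'clock': 0.0, 'joint_positions': array([ 1.15130115,  0.60014738, -0.00252963,  1.60012498,  0.00180426,
        0.94291437, -0.07980054]), 'dq': array([ 1.27142634e-03,  1.56851538e-03,  1.15658697e-03, -4.53892451e-04,
       -1.59752476e-03, -2.48406941e-05,  9.06310832e-04]), 'joint_torque': array([ 3.56030723e-04, -7.76450443e+01,  1.56548034e+00, -2.58015615e+01,
        1.24135026e-02,  8.98424420e-03, -3.62397327e-05]), 'eef_pos': array([ 0.24355248, -0.68248506,  0.30300274]), 'ee_rot': array([ 3.14143605e+00,  1.58440675e-03, -1.22795205e+00]), 'force': array([ 0.40647625, -0.23558154, -0.42990441]), 'torque': array([-0.00789783,  0.0081554 , -0.01740648]), 'grip_width': 0.08548539874373247}
top 440.74797816045816 440.74797816045816 274.967260368405 206.8554662561619 [[-0.0149, -0.9999, -0.0044, -0.0039], [0.9891, -0.0154, 0.1462, -0.5242], [-0.1463, -0.0022, 0.9892, -0.981], [0.0, 0.0, 0.0, 1.0]]
scene 393.3216601105437 393.3216601105437 279.0646407220946 204.9796970921126 [[0.8505, 0.5259, -0.0073, -0.4528], [-0.4474, 0.7306, 0.5158, 0.1843], [0.2766, -0.4354, 0.8567, -1.0106], [0.0, 0.0, 0.0, 1.0]]
```

View pics/top0.png

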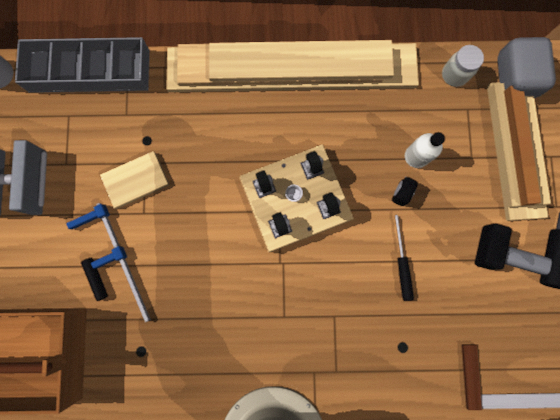

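View pics/scene0.png

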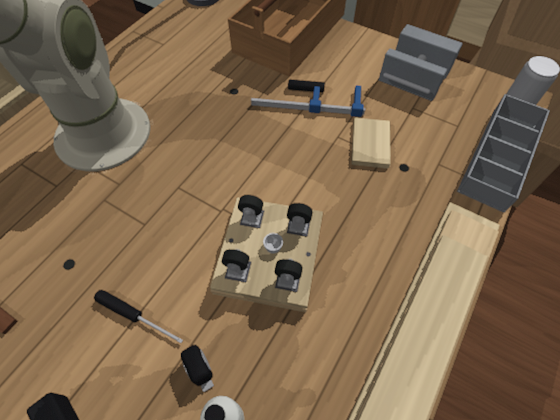

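The top view shows the base at about (297,198), turned some 20°, with wheels at (263,183), (312,165), (279,226) and (328,206). The tin sits at (295,193), and the tape and driver lie to its right.

```bash
cat > h.py <<'E'
import numpy as np,cv2
def cloud(c):
    z=c["range_z"].astype(float);v,u=np.mgrid[:z.shape[0],:z.shape[1]]
    P=np.stack([(u-c["cx"])/c["fx"]*z,-(v-c["cy"])/c["fy"]*z,-z],-1)
    T=np.linalg.inv(c["camera_from_world"]);W=P@T[:3,:3].T+T[:3,3];W[z<=0]=np.nan
    return W
def proj(c,p):
    q=c["camera_from_world"]@np.r_[p,1];return np.array([c["cx"]+c["fx"]*q[0]/-q[2],c["cy"]-c["fy"]*q[1]/-q[2]])
E
python3 - <<'E'
from h import *
for n in("top","scene"):
    c=np.load(n+"0.npz");W=cloud(c)
    near=(abs(W[...,0]-.53)<.2)&(abs(W[...,1]+.04)<.2)
    z=W[...,2]; print(n,"bench",np.nanmedian(z[near&(z<.02)]))
    m=near&(z>.03)&(z<.048); m=cv2.morphologyEx(m.astype(np.uint8),cv2.MORPH_OPEN,np.ones((3,3)))
    k,l,st,_=cv2.connectedComponentsWithStats(m); i=1+np.argmax(st[1:,4]);pts=W[l==i]
    print("slab",cv2.minAreaRect((pts[:,:2]*1000).astype(np.float32)),np.median(pts[:,2]))
    m=(near&(z>.085)&(z<.14)).astype(np.uint8);k,l,st,_=cv2.connectedComponentsWithStats(m)
    for i in range(1,k):
        if st[i,4]>15:
            p=W[l==i];print("wheel",st[i,4],np.round(np.mean(p,0),4),np.max(p[:,2]),cv2.minAreaRect((p[:,:2]*1000).astype(np.float32)))
E
```

```text
top bench -0.0007700497001100759
slab ((548.5262451171875, -59.64924621582031), (190.74343872070312, 210.0001220703125), 20.53915023803711) 0.03931366637400524
wheel 308 [ 0.6128 -0.0975  0.1058] 0.1191887125569917 ((614.3060913085938, -98.16079711914062), (39.51380157470703, 47.207252502441406), 82.76007843017578)
wheel 293 [0.5709 0.0132 0.1066] 0.11793028961216212 ((572.7985229492188, 13.604818344116211), (39.10012435913086, 47.67595291137695), 82.82667541503906)
wheel 318 [ 0.5203 -0.1316  0.1058] 0.11934908998618476 ((520.8840942382812, -132.67041015625), (38.68137741088867, 49.312042236328125), 83.23352813720703)
wheel 298 [ 0.4785 -0.0215  0.107 ] 0.11846460956665428 ((478.95721435546875, -20.596176147460938), (38.80360412597656, 48.7067756652832), 80.8301010131836)
scene bench 0.0007198993459881509
slab ((546.99609375, -61.06245422363281), (190.4522247314453, 212.00479125976562), 20.302093505859375) 0.04077043288000071
wheel 414 [ 0.4839 -0.0274  0.1056] 0.1190784472065306 ((482.4814147949219, -27.24142837524414), (47.96152114868164, 32.13372039794922), 21.073078155517578)
wheel 432 [0.576  0.007  0.1055] 0.11807457851968262 ((575.0084228515625, 7.690525054931641), (49.67084503173828, 32.88746643066406), 20.333003997802734)
wheel 470 [ 0.5259 -0.1388  0.1064] 0.11867105590790306 ((522.753173828125, -136.0568389892578), (50.94371795654297, 36.97637939453125), 42.53079605102539)
wheel 485 [ 0.6179 -0.1047  0.1065] 0.11841083971614641 ((615.8778686523438, -101.01006317138672), (38.666603088378906, 49.3055534362793), 82.73413848876953)
```

```bash
cat >> h.py <<'E'
from scipy.spatial.transform import Rotation as Ro
C=np.array([.5478,-.0603]);Y=np.deg2rad(20.4)
ex=np.array([np.cos(Y),np.sin(Y)]);ey=np.array([-ex[1],ex[0]])
A={1:C-.05*ex-.06*ey,2:C-.05*ex+.06*ey,3:C+.05*ex-.06*ey,4:C+.05*ex+.06*ey}
GOAL=Ro.from_euler("xyz",[np.pi,0,Y-np.pi/2])
def to(s,k,z,dx=0,dy=0):
    R=Ro.from_euler("xyz",s["ee_rot"]);t=np.r_[A[k]+dx*ex+dy*ey,z]
    return np.round(R.inv().apply(t-s["eef_pos"])*1000,1),np.round((R.inv()*GOAL).as_rotvec(degrees=True),2)
def rel(s):
    d=s["eef_pos"][:2]-C;F=s["force"]
    return "base xy mm",np.round([d@ex*1000,d@ey*1000],1),"z",round(s["eef_pos"][2],4),"Fxyz base",np.round([F[:2]@ex,F[:2]@ey,F[2]],1),"w",round(s["grip_width"],4),"t",s["clock"]
E
python3 - <<'E'
from h import *;from workcell import ctrl
s=ctrl.read_state();print(A);print(to(s,1,.22));print(rel(s))
E
```

```text
{1: array([ 0.52185022, -0.13396552]), 2: array([ 0.48002158, -0.02149168]), 3: array([ 0.61557842, -0.09910832]), 4: array([0.57374978, 0.01336552])}
(array([-423. , -446.5,   83.6]), array([ 0.01,  0.08, -0.76]))
('base xy mm', array([-502. , -477.1]), 'z', np.float64(0.3031), 'Fxyz base', array([0.2, 0.6, 0.2]), 'w', 0.0854, 't', 0.1)
```

Emit:
carry_out:
  slide:
    - [-0.028,-0.03,0]
    - [-0.056,-0.06,0]
    - [-0.084,-0.09,0]
    - [-0.112,-0.12,0]
    - [-0.14,-0.15,0]
    - [-0.168,-0.18,0]
    - [-0.196,-0.21,0]
    - [-0.224,-0.24,0]
    - [-0.252,-0.27,0]
    - [-0.28,-0.3,0]
  rot:
    - [0,0,-0.1]
    - [0,0,-0.2]
    - [0,0,-0.3]
    - [0,0,-0.4]
    - [0,0,-0.5]
    - [0,0,-0.6]
    - [0,0,-0.7]
    - [0,0,-0.76]
    - [0,0,-0.76]
    - [0,0,-0.76]
  hand: [-0.25,-0.25,-0.25,-0.25,-0.25,-0.25,-0.25,-0.25,-0.25,-0.25]

```text
clock: 1.1
eef_pos: [0.4325, -0.3167, 0.3037]
ee_rot: [3.141, 0.0, -1.215]
force: [0.9, 0.1, -0.4]
grip_width: 0.0531
```

```bash
cat > s.py <<'E'
from h import *;from workcell import ctrl;import sys
s=ctrl.read_state();print(*rel(s))
k=int(sys.argv[1]);print(*to(s,k,float(sys.argv[2])))
E
python3 s.py 1 .22
```

```text
base xy mm [-197.4 -200.1] z 0.3037 Fxyz base [ 0.9 -0.2 -0.4] w 0.0531 t 1.1
[-140.1 -147.4   83.7] [ 0.01  0.01 -0.01]
```

Emit:
carry_out:
  slide:
    - [-0.024,-0.024,0]
    - [-0.048,-0.048,0.01]
    - [-0.072,-0.073,0.02]
    - [-0.096,-0.098,0.03]
    - [-0.12,-0.123,0.045]
    - [-0.143,-0.147,0.06]
    - [-0.143,-0.147,0.08]
    - [-0.143,-0.147,0.085]
    - [-0.143,-0.147,0.085]
    - [-0.143,-0.147,0.085]
  rot:
    - [0,0,0]
    - [0,0,0]
    - [0,0,0]
    - [0,0,0]
    - [0,0,0]
    - [0,0,0]
    - [0,0,0]
    - [0,0,0]
    - [0,0,0]
    - [0,0,0]
  hand: [-0.25,-0.25,-0.25,-0.25,-0.25,-0.25,-0.25,-0.25,-0.25,-0.25]

```text
clock: 2.1
eef_pos: [0.5199, -0.1339, 0.2194]
ee_rot: [3.142, -0.0, -1.216]
force: [-0.2, -0.2, 0.4]
grip_width: 0.0534
```

```bash
python3 s.py 1 .145; python3 - <<'E'
from h import *;from workcell import ctrl
o=[]
for n in("wrist","scene"):
    c=ctrl.capture(n);np.savez(n+"1.npz",**c);o.append(c["img"][:,:,::-1])
cv2.imwrite("pics/w1.png",o[0]);cv2.imwrite("pics/s1.png",cv2.resize(o[1][150:330,160:400],None,fx=3,fy=3))
E
```

```text
base xy mm [-51.8 -59.3] z 0.2194 Fxyz base [-0.3 -0.1  0.4] w 0.0534 t 2.1
[ 0.7 -1.8 74.4] [ 0.   -0.02 -0.08]
```

View pics/w1.png

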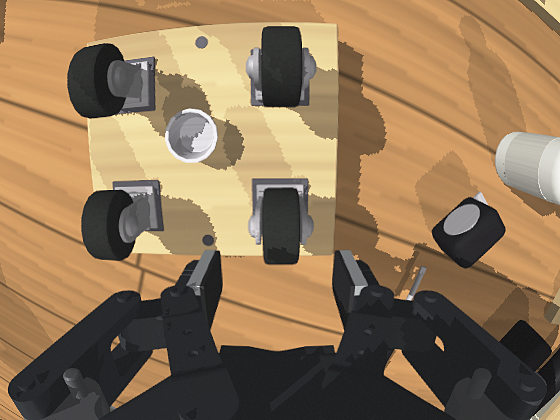

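View pics/s1.png

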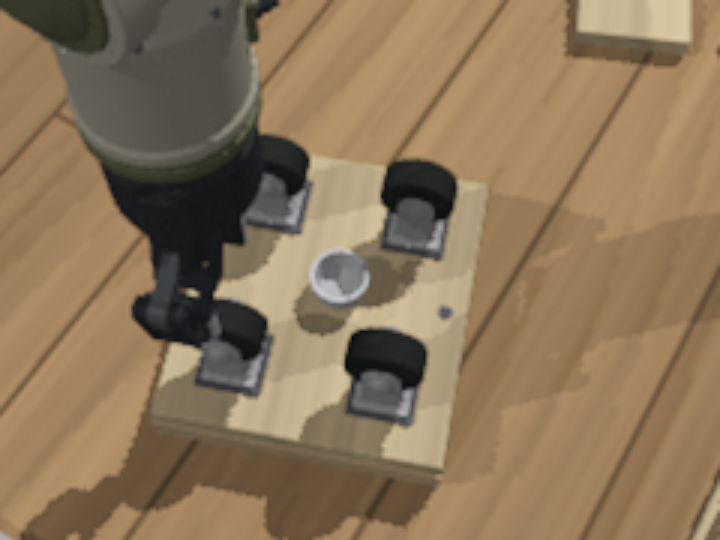

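The fingers at (205,280) and (350,280) straddle castor 1's wheel at (282,225) evenly. The base is aligned with the tool, so I'll descend.

Emit:
carry_out:
  slide:
    - [0.001,-0.002,0.01]
    - [0.001,-0.002,0.025]
    - [0.001,-0.002,0.04]
    - [0.001,-0.002,0.055]
    - [0.001,-0.002,0.065]
    - [0.001,-0.002,0.074]
    - [0.001,-0.002,0.074]
    - [0.001,-0.002,0.074]
    - [0.001,-0.002,0.074]
    - [0.001,-0.002,0.074]
  rot:
    - [0,0,0]
    - [0,0,0]
    - [0,0,0]
    - [0,0,0]
    - [0,0,0]
    - [0,0,0]
    - [0,0,0]
    - [0,0,0]
    - [0,0,0]
    - [0,0,0]
  hand: [-0.25,-0.25,-0.25,-0.25,-0.25,-0.25,-0.25,-0.25,-0.25,-0.25]

```text
clock: 3.2
eef_pos: [0.5225, -0.1333, 0.1454]
ee_rot: [-3.141, -0.0, -1.215]
force: [-0.7, -0.3, -1.0]
grip_width: 0.053
```

```bash
python3 s.py 1 .145
```

```text
base xy mm [-49.2 -59.6] z 0.1454 Fxyz base [-0.8 -0.1 -1. ] w 0.053 t 3.2
[0.4 0.8 0.4] [-0.04 -0.03 -0.  ]
```

Emit:
carry_out:
  slide:
    - [0.002,0,0]
    - [0.004,0,0]
    - [0.005,0,0]
    - [0.006,0,0]
    - [0.007,0,0]
    - [0.0075,0,0]
    - [0.0075,0,0]
    - [0.0075,0,0]
    - [0.0075,0,0]
    - [0.0075,0,0]
  rot:
    - [0,0,0]
    - [0,0,0]
    - [0,0,0]
    - [0,0,0]
    - [0,0,0]
    - [0,0,0]
    - [0,0,0]
    - [0,0,0]
    - [0,0,0]
    - [0,0,0]
  hand: [-0.25,-0.25,-0.25,-0.25,-0.25,-0.25,-0.25,-0.25,-0.25,-0.25]

```text
clock: 4.2
eef_pos: [0.5249, -0.1403, 0.1448]
ee_rot: [3.142, -0.0, -1.215]
force: [-0.4, 0.4, 0.9]
grip_width: 0.0531
```

```bash
python3 s.py 1 .145
```

```text
base xy mm [-49.4 -66.9] z 0.1448 Fxyz base [-0.2  0.5  0.9] w 0.0531 t 4.2
[-6.9  0.6 -0.2] [ 0. -0.  0.]
```

Emit:
carry_out:
  slide:
    - [0.0005,0,0]
    - [0.001,0,0]
    - [0.001,0,0]
    - [0.001,0,0]
    - [0.001,0,0]
    - [0.001,0,0]
    - [0.001,0,0]
    - [0.001,0,0]
    - [0.001,0,0]
    - [0.001,0,0]
  rot:
    - [0,0,0]
    - [0,0,0]
    - [0,0,0]
    - [0,0,0]
    - [0,0,0]
    - [0,0,0]
    - [0,0,0]
    - [0,0,0]
    - [0,0,0]
    - [0,0,0]
  hand: [-0.25,-0.25,-0.25,-0.25,-0.25,-0.25,-0.25,-0.25,-0.25,-0.25]

```text
clock: 5.2
eef_pos: [0.5252, -0.1411, 0.1449]
ee_rot: [3.142, 0.0, -1.215]
force: [-0.6, 2.5, 2.3]
grip_width: 0.0533
```

```bash
python3 s.py 1 .145
```

```text
base xy mm [-49.4 -67.9] z 0.1449 Fxyz base [0.3 2.6 2.3] w 0.0533 t 5.2
[-7.9  0.6 -0.1] [0.01 0.01 0.01]
```

Emit:
carry_out:
  slide:
    - [0.0005,0,0]
    - [0.001,0,0]
    - [0.001,0,0]
    - [0.001,0,0]
    - [0.001,0,0]
    - [0.001,0,0]
    - [0.001,0,0]
    - [0.001,0,0]
    - [0.001,0,0]
    - [0.001,0,0]
  rot:
    - [0,0,0]
    - [0,0,0]
    - [0,0,0]
    - [0,0,0]
    - [0,0,0]
    - [0,0,0]
    - [0,0,0]
    - [0,0,0]
    - [0,0,0]
    - [0,0,0]
  hand: [-0.25,-0.25,-0.25,-0.25,-0.25,-0.25,-0.25,-0.25,-0.25,-0.25]

```text
clock: 6.2
eef_pos: [0.5254, -0.1418, 0.1448]
ee_rot: [3.141, 0.001, -1.214]
force: [-1.3, 4.5, 3.3]
grip_width: 0.0534
```

```bash
python3 s.py 1 .145
```

```text
base xy mm [-49.4 -68.5] z 0.1448 Fxyz base [0.3 4.7 3.3] w 0.0534 t 6.2
[-8.5  0.6 -0.1] [0.02 0.03 0.02]
```

Emit:
carry_out:
  slide:
    - [-0.0095,0,0]
    - [-0.0095,0,0]
    - [-0.0095,0,-0.03]
    - [-0.0095,0,-0.065]
    - [-0.03,0,-0.065]
    - [-0.06,0,-0.065]
    - [-0.095,0,-0.065]
    - [-0.129,0,-0.065]
    - [-0.129,0,-0.065]
    - [-0.129,0,-0.065]
  rot:
    - [0,0,0]
    - [0,0,0]
    - [0,0,0]
    - [0,0,0]
    - [0,0,0]
    - [0,0,0]
    - [0,0,0]
    - [0,0,0]
    - [0,0,0]
    - [0,0,0]
  hand: [-0.25,-0.25,-0.25,-0.25,-0.25,-0.25,-0.25,-0.25,-0.25,-0.25]

```text
clock: 7.2
eef_pos: [0.4808, -0.0209, 0.21]
ee_rot: [-3.141, -0.001, -1.213]
force: [0.5, -0.2, 0.4]
grip_width: 0.0531
```

```bash
python3 s.py 2 .145
```

```text
base xy mm [-49.   60.3] z 0.21 Fxyz base [ 0.4 -0.3  0.4] w 0.0531 t 7.2
[ 0.3  1.  65. ] [-0.03 -0.03  0.1 ]
```

Emit:
carry_out:
  slide:
    - [0,0.001,0.03]
    - [0,0.001,0.055]
    - [0,0.001,0.065]
    - [0,0.001,0.065]
    - [0.004,0.001,0.065]
    - [0.006,0.001,0.065]
    - [0.007,0.001,0.065]
    - [0.008,0.001,0.065]
    - [0.0085,0.001,0.065]
    - [0.0085,0.001,0.065]
  rot:
    - [0,0,0]
    - [0,0,0]
    - [0,0,0]
    - [0,0,0]
    - [0,0,0]
    - [0,0,0]
    - [0,0,0]
    - [0,0,0]
    - [0,0,0]
    - [0,0,0]
  hand: [-0.25,-0.25,-0.25,-0.25,-0.25,-0.25,-0.25,-0.25,-0.25,-0.25]

```text
clock: 8.2
eef_pos: [0.4827, -0.0291, 0.1451]
ee_rot: [-3.141, 0.0, -1.214]
force: [-1.2, 2.3, 1.8]
grip_width: 0.0533
```

```bash
python3 s.py 2 .145
```

```text
base xy mm [-50.2  51.9] z 0.1451 Fxyz base [-0.3  2.5  1.8] w 0.0533 t 8.2
[-8.1 -0.2  0.1] [-0.03  0.02  0.04]
```

Contact at 2.5 N, in the same place as castor 1. One millimetre more to confirm.

Emit:
carry_out:
  slide:
    - [0.0005,0,0]
    - [0.001,0,0]
    - [0.001,0,0]
    - [0.001,0,0]
    - [0.001,0,0]
    - [0.001,0,0]
    - [0.001,0,0]
    - [0.001,0,0]
    - [0.001,0,0]
    - [0.001,0,0]
  rot:
    - [0,0,0]
    - [0,0,0]
    - [0,0,0]
    - [0,0,0]
    - [0,0,0]
    - [0,0,0]
    - [0,0,0]
    - [0,0,0]
    - [0,0,0]
    - [0,0,0]
  hand: [-0.25,-0.25,-0.25,-0.25,-0.25,-0.25,-0.25,-0.25,-0.25,-0.25]

```text
clock: 9.2
eef_pos: [0.4828, -0.0298, 0.1449]
ee_rot: [3.141, 0.001, -1.214]
force: [-1.2, 6.8, 4.6]
grip_width: 0.0531
```

```bash
python3 s.py 4 .145
```

```text
base xy mm [-50.3  51.3] z 0.1449 Fxyz base [1.3 6.8 4.6] w 0.0531 t 9.2
[-8.600e+00 -1.003e+02 -1.000e-01] [0.01 0.04 0.06]
```

Castor 2 is firm. Next is castor 4.

Emit:
carry_out:
  slide:
    - [-0.0095,0,0]
    - [-0.0095,0,0]
    - [-0.0095,0,-0.03]
    - [-0.0095,0,-0.065]
    - [-0.0095,-0.03,-0.065]
    - [-0.0095,-0.065,-0.065]
    - [-0.0095,-0.1,-0.065]
    - [-0.0095,-0.1,-0.065]
    - [-0.0095,-0.1,-0.065]
    - [-0.0095,-0.1,-0.065]
  rot:
    - [0,0,0]
    - [0,0,0]
    - [0,0,0]
    - [0,0,0]
    - [0,0,0]
    - [0,0,0]
    - [0,0,0]
    - [0,0,0]
    - [0,0,0]
    - [0,0,0]
  hand: [-0.25,-0.25,-0.25,-0.25,-0.25,-0.25,-0.25,-0.25,-0.25,-0.25]

```text
clock: 10.2
eef_pos: [0.5723, 0.0126, 0.2095]
ee_rot: [3.14, -0.0, -1.215]
force: [-0.3, -0.4, 0.4]
grip_width: 0.0535
```

```bash
python3 s.py 4 .145
```

```text
base xy mm [48.4 59.8] z 0.2095 Fxyz base [-0.4 -0.3  0.4] w 0.0535 t 10.2
[-0.2 -1.8 64.5] [ 0.1  -0.   -0.03]
```

Emit:
carry_out:
  slide:
    - [0,-0.001,0.03]
    - [0,-0.001,0.055]
    - [0,-0.001,0.065]
    - [0,-0.001,0.065]
    - [0.004,-0.001,0.065]
    - [0.006,-0.001,0.065]
    - [0.007,-0.001,0.065]
    - [0.008,-0.001,0.065]
    - [0.0085,-0.001,0.065]
    - [0.0085,-0.001,0.065]
  rot:
    - [0,0,0]
    - [0,0,0]
    - [0,0,0]
    - [0,0,0]
    - [0,0,0]
    - [0,0,0]
    - [0,0,0]
    - [0,0,0]
    - [0,0,0]
    - [0,0,0]
  hand: [-0.25,-0.25,-0.25,-0.25,-0.25,-0.25,-0.25,-0.25,-0.25,-0.25]

```text
clock: 11.2
eef_pos: [0.5774, 0.0062, 0.1451]
ee_rot: [-3.141, 0.0, -1.214]
force: [-0.7, 3.2, 2.6]
grip_width: 0.0532
```

```bash
python3 s.py 4 .145
```

```text
base xy mm [50.9 52. ] z 0.1451 Fxyz base [0.5 3.2 2.6] w 0.0532 t 11.2
[-8.   0.9  0.1] [-0.03  0.02  0.03]
```

3.2 N, so castor 4 looks firm too. Castor 3 should be the loose one.

Emit:
carry_out:
  slide:
    - [-0.0085,0,0]
    - [-0.0085,0,0]
    - [-0.0085,0,-0.03]
    - [-0.0085,0,-0.065]
    - [0.02,0,-0.065]
    - [0.05,0,-0.065]
    - [0.08,0,-0.065]
    - [0.112,0,-0.065]
    - [0.112,0,-0.065]
    - [0.112,0,-0.065]
  rot:
    - [0,0,0]
    - [0,0,0]
    - [0,0,0]
    - [0,0,0]
    - [0,0,0]
    - [0,0,0]
    - [0,0,0]
    - [0,0,0]
    - [0,0,0]
    - [0,0,0]
  hand: [-0.25,-0.25,-0.25,-0.25,-0.25,-0.25,-0.25,-0.25,-0.25,-0.25]

```text
clock: 12.2
eef_pos: [0.6161, -0.1001, 0.2095]
ee_rot: [3.141, 0.0, -1.216]
force: [-0.4, -0.2, -0.3]
grip_width: 0.0533
```

```bash
python3 s.py 3 .145
```

```text
base xy mm [ 50.1 -61. ] z 0.2095 Fxyz base [-0.5 -0.1 -0.3] w 0.0533 t 12.2
[-1.   0.1 64.5] [ 0.04  0.   -0.09]
```

Emit:
carry_out:
  slide:
    - [-0.001,0,0.03]
    - [-0.001,0,0.055]
    - [-0.001,0,0.065]
    - [-0.001,0,0.065]
    - [-0.003,0,0.065]
    - [-0.005,0,0.065]
    - [-0.006,0,0.065]
    - [-0.006,0,0.065]
    - [-0.006,0,0.065]
    - [-0.006,0,0.065]
  rot:
    - [0,0,0]
    - [0,0,0]
    - [0,0,0]
    - [0,0,0]
    - [0,0,0]
    - [0,0,0]
    - [0,0,0]
    - [0,0,0]
    - [0,0,0]
    - [0,0,0]
  hand: [-0.25,-0.25,-0.25,-0.25,-0.25,-0.25,-0.25,-0.25,-0.25,-0.25]

```text
clock: 13.2
eef_pos: [0.6143, -0.0937, 0.145]
ee_rot: [-3.141, -0.0, -1.215]
force: [0.3, -1.1, 0.4]
grip_width: 0.0532
```

```bash
python3 s.py 3 .145
```

```text
base xy mm [ 50.7 -54.5] z 0.145 Fxyz base [-0.1 -1.1  0.4] w 0.0532 t 13.2
[5.5 0.7 0. ] [-0.01 -0.   -0.  ]
```

Emit:
carry_out:
  slide:
    - [-0.0005,0,0]
    - [-0.001,0,0]
    - [-0.0015,0,0]
    - [-0.0015,0,0]
    - [-0.0015,0,0]
    - [-0.0015,0,0]
    - [-0.0015,0,0]
    - [-0.0015,0,0]
    - [-0.0015,0,0]
    - [-0.0015,0,0]
  rot:
    - [0,0,0]
    - [0,0,0]
    - [0,0,0]
    - [0,0,0]
    - [0,0,0]
    - [0,0,0]
    - [0,0,0]
    - [0,0,0]
    - [0,0,0]
    - [0,0,0]
  hand: [-0.25,-0.25,-0.25,-0.25,-0.25,-0.25,-0.25,-0.25,-0.25,-0.25]

```text
clock: 14.2
eef_pos: [0.6137, -0.0923, 0.1448]
ee_rot: [3.141, 0.0, -1.215]
force: [-0.2, -0.2, 1.1]
grip_width: 0.0534
```

```bash
python3 s.py 3 .145
```

```text
base xy mm [ 50.6 -52.9] z 0.1448 Fxyz base [-0.3 -0.1  1.1] w 0.0534 t 14.2
[ 7.1  0.6 -0.2] [0.01 0.   0.  ]
```

Emit:
carry_out:
  slide:
    - [-0.0005,0,0]
    - [-0.001,0,0]
    - [-0.0015,0,0]
    - [-0.002,0,0]
    - [-0.002,0,0]
    - [-0.002,0,0]
    - [-0.002,0,0]
    - [-0.002,0,0]
    - [-0.002,0,0]
    - [-0.002,0,0]
  rot:
    - [0,0,0]
    - [0,0,0]
    - [0,0,0]
    - [0,0,0]
    - [0,0,0]
    - [0,0,0]
    - [0,0,0]
    - [0,0,0]
    - [0,0,0]
    - [0,0,0]
  hand: [-0.25,-0.25,-0.25,-0.25,-0.25,-0.25,-0.25,-0.25,-0.25,-0.25]

```text
clock: 15.2
eef_pos: [0.613, -0.0904, 0.1448]
ee_rot: [3.142, 0.0, -1.215]
force: [1.1, -0.3, -0.6]
grip_width: 0.0533
```

```bash
python3 s.py 3 .145
```

```text
base xy mm [ 50.6 -50.9] z 0.1448 Fxyz base [ 1.  -0.6 -0.6] w 0.0533 t 15.2
[ 9.1  0.6 -0.2] [0. 0. 0.]
```

Emit:
carry_out:
  slide:
    - [-0.0005,0,0]
    - [-0.001,0,0]
    - [-0.0015,0,0]
    - [-0.002,0,0]
    - [-0.002,0,0]
    - [-0.002,0,0]
    - [-0.002,0,0]
    - [-0.002,0,0]
    - [-0.002,0,0]
    - [-0.002,0,0]
  rot:
    - [0,0,0]
    - [0,0,0]
    - [0,0,0]
    - [0,0,0]
    - [0,0,0]
    - [0,0,0]
    - [0,0,0]
    - [0,0,0]
    - [0,0,0]
    - [0,0,0]
  hand: [-0.25,-0.25,-0.25,-0.25,-0.25,-0.25,-0.25,-0.25,-0.25,-0.25]

```text
clock: 16.2
eef_pos: [0.6125, -0.0891, 0.145]
ee_rot: [-3.141, -0.001, -1.215]
force: [1.3, -4.8, 0.7]
grip_width: 0.0535
```

```bash
python3 s.py 3 .145
```

```text
base xy mm [ 50.6 -49.5] z 0.145 Fxyz base [-0.4 -5.   0.7] w 0.0535 t 16.2
[10.5  0.6 -0. ] [-0.02 -0.04 -0.02]
```

Emit:
carry_out:
  slide:
    - [-0.0005,0,0]
    - [-0.001,0,0]
    - [-0.001,0,0]
    - [-0.001,0,0]
    - [-0.001,0,0]
    - [-0.001,0,0]
    - [-0.001,0,0]
    - [-0.001,0,0]
    - [-0.001,0,0]
    - [-0.001,0,0]
  rot:
    - [0,0,0]
    - [0,0,0]
    - [0,0,0]
    - [0,0,0]
    - [0,0,0]
    - [0,0,0]
    - [0,0,0]
    - [0,0,0]
    - [0,0,0]
    - [0,0,0]
  hand: [-0.25,-0.25,-0.25,-0.25,-0.25,-0.25,-0.25,-0.25,-0.25,-0.25]

```text
clock: 17.2
eef_pos: [0.6124, -0.0887, 0.145]
ee_rot: [-3.141, -0.001, -1.216]
force: [2.8, -6.9, 0.8]
grip_width: 0.054
```

```bash
python3 s.py 3 .145; python3 - <<'E'
from h import *;from workcell import ctrl
c=ctrl.capture("scene");cv2.imwrite("pics/s2.png",cv2.resize(c["img"][190:320,200:340,::-1],None,fx=4,fy=4))
c=ctrl.capture("wrist");cv2.imwrite("pics/w2.png",c["img"][:,:,::-1])
E
```

```text
base xy mm [ 50.6 -49.2] z 0.145 Fxyz base [ 0.2 -7.5  0.8] w 0.054 t 17.2
[10.8  0.6  0. ] [-0.04 -0.08 -0.05]
```

View pics/w2.png

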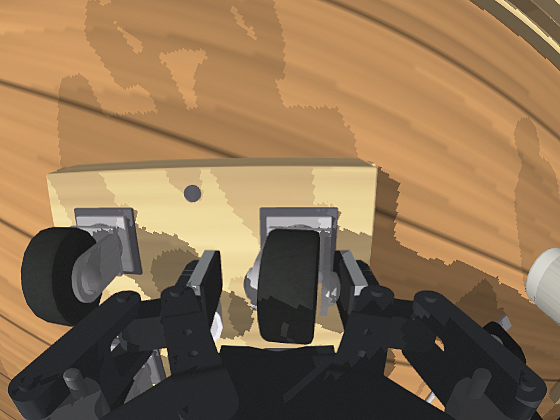

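View pics/s2.png

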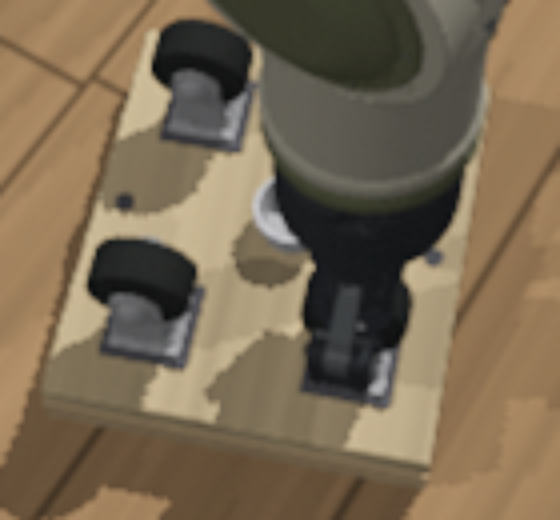

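Castor 3's wheel, at (290,285), leans left of its plate centre at (299,260), and the force rose only at the end. Now I'll rock it right.

Emit:
carry_out:
  slide:
    - [0.004,0,0]
    - [0.008,0,0]
    - [0.012,0,0]
    - [0.015,0,0]
    - [0.018,0,0]
    - [0.02,0,0]
    - [0.021,0,0]
    - [0.022,0,0]
    - [0.022,0,0]
    - [0.022,0,0]
  rot:
    - [0,0,0]
    - [0,0,0]
    - [0,0,0]
    - [0,0,0]
    - [0,0,0]
    - [0,0,0]
    - [0,0,0]
    - [0,0,0]
    - [0,0,0]
    - [0,0,0]
  hand: [-0.25,-0.25,-0.25,-0.25,-0.25,-0.25,-0.25,-0.25,-0.25,-0.25]

```text
clock: 18.3
eef_pos: [0.6196, -0.1083, 0.1448]
ee_rot: [3.142, -0.0, -1.215]
force: [-0.4, -0.1, 0.7]
grip_width: 0.0531
```

```bash
python3 s.py 3 .145
```

```text
base xy mm [ 50.6 -70. ] z 0.1448 Fxyz base [-0.5  0.1  0.7] w 0.0531 t 18.3
[-10.    0.6  -0.2] [ 0.   -0.01  0.  ]
```

At 10 mm right the force is still about 0, and the firm ones touched at 7.7 mm. Castor 3 is the loose one, so I'll carry on to its right stop.

Emit:
carry_out:
  slide:
    - [0.0005,0,0]
    - [0.001,0,0]
    - [0.0015,0,0]
    - [0.002,0,0]
    - [0.0025,0,0]
    - [0.003,0,0]
    - [0.0035,0,0]
    - [0.004,0,0]
    - [0.004,0,0]
    - [0.004,0,0]
  rot:
    - [0,0,0]
    - [0,0,0]
    - [0,0,0]
    - [0,0,0]
    - [0,0,0]
    - [0,0,0]
    - [0,0,0]
    - [0,0,0]
    - [0,0,0]
    - [0,0,0]
  hand: [-0.25,-0.25,-0.25,-0.25,-0.25,-0.25,-0.25,-0.25,-0.25,-0.25]

```text
clock: 19.3
eef_pos: [0.6209, -0.1115, 0.1448]
ee_rot: [3.141, 0.001, -1.214]
force: [-1.8, 4.1, 2.0]
grip_width: 0.0537
```

```bash
python3 s.py 3 .145
```

```text
base xy mm [ 50.7 -73.4] z 0.1448 Fxyz base [-0.2  4.5  2. ] w 0.0537 t 19.3
[-13.4   0.7  -0.2] [0.01 0.03 0.03]
```

Emit:
carry_out:
  slide:
    - [0.0005,0,0]
    - [0.001,0,0]
    - [0.001,0,0]
    - [0.001,0,0]
    - [0.001,0,0]
    - [0.001,0,0]
    - [0.001,0,0]
    - [0.001,0,0]
    - [0.001,0,0]
    - [0.001,0,0]
  rot:
    - [0,0,0]
    - [0,0,0]
    - [0,0,0]
    - [0,0,0]
    - [0,0,0]
    - [0,0,0]
    - [0,0,0]
    - [0,0,0]
    - [0,0,0]
    - [0,0,0]
  hand: [-0.25,-0.25,-0.25,-0.25,-0.25,-0.25,-0.25,-0.25,-0.25,-0.25]

```text
clock: 20.3
eef_pos: [0.621, -0.1117, 0.1448]
ee_rot: [3.141, 0.001, -1.214]
force: [-2.7, 6.2, 3.4]
grip_width: 0.0534
```

```bash
python3 s.py 3 .145
```

```text
base xy mm [ 50.7 -73.7] z 0.1448 Fxyz base [-0.4  6.8  3.4] w 0.0534 t 20.3
[-13.7   0.7  -0.2] [0.03 0.08 0.06]
```

Emit:
carry_out:
  slide:
    - [-0.005,0,0]
    - [-0.01,0,0]
    - [-0.0135,0,0]
    - [-0.0135,0,0]
    - [-0.0135,0,0]
    - [-0.0135,0,0]
    - [-0.0135,0,0]
    - [-0.0135,0,0]
    - [-0.0135,0,0]
    - [-0.0135,0,0]
  rot:
    - [0,0,0]
    - [0,0,0]
    - [0,0,0]
    - [0,0,0]
    - [0,0,0]
    - [0,0,0]
    - [0,0,0]
    - [0,0,0]
    - [0,0,0]
    - [0,0,0]
  hand: [-0.25,-0.25,-0.25,-0.25,-0.1,0.05,0.2,0.4,0.6,0.6]

```text
clock: 21.3
eef_pos: [0.617, -0.1009, 0.1454]
ee_rot: [-3.141, -0.001, -1.215]
force: [-0.3, -1.8, 5.6]
grip_width: 0.0398
```

```bash
python3 s.py 3 .145
```

```text
base xy mm [ 50.8 -62.2] z 0.1454 Fxyz base [-0.9 -1.6  5.6] w 0.0398 t 21.3
[-2.2  0.8  0.4] [-0.05 -0.05 -0.03]
```

Emit:
carry_out:
  slide:
    - [0,0,-0.003]
    - [0,0,-0.006]
    - [0,0,-0.009]
    - [0,0,-0.012]
    - [0,0,-0.015]
    - [0,0,-0.018]
    - [0,0,-0.021]
    - [0,0,-0.024]
    - [0,0,-0.027]
    - [0,0,-0.027]
  rot:
    - [0,0,0]
    - [0,0,0]
    - [0,0,0]
    - [0,0,0]
    - [0,0,0]
    - [0,0,0]
    - [0,0,0]
    - [0,0,0]
    - [0,0,0]
    - [0,0,0]
  hand: [0.6,0.6,0.6,0.6,0.6,0.6,0.6,0.6,0.6,0.6]

```text
clock: 22.3
eef_pos: [0.6169, -0.1008, 0.1722]
ee_rot: [-3.141, -0.001, -1.215]
force: [2.9, -3.6, -1.4]
grip_width: 0.0393
```

```bash
python3 s.py 3 .145
```

```text
base xy mm [ 50.6 -62. ] z 0.1722 Fxyz base [ 1.4 -4.4 -1.4] w 0.0393 t 22.3
[-2.   0.7 27.2] [-0.02 -0.04 -0.02]
```

Emit:
carry_out:
  slide:
    - [0,0,-0.001]
    - [0,0,-0.002]
    - [0,0,-0.003]
    - [0,0,-0.004]
    - [0,0,-0.005]
    - [0,0,-0.006]
    - [0,0,-0.006]
    - [0,0,-0.006]
    - [0,0,-0.006]
    - [0,0,-0.006]
  rot:
    - [0,0,0]
    - [0,0,0]
    - [0,0,0]
    - [0,0,0]
    - [0,0,0]
    - [0,0,0]
    - [0,0,0]
    - [0,0,0]
    - [0,0,0]
    - [0,0,0]
  hand: [0.6,0.6,0.6,0.6,0.6,0.6,0.6,0.6,0.6,0.6]

```text
clock: 23.3
eef_pos: [0.6166, -0.1008, 0.176]
ee_rot: [3.14, -0.0, -1.215]
force: [7.8, -4.5, -23.9]
grip_width: 0.0394
```

```bash
python3 s.py 3 .145
```

```text
base xy mm [ 50.4 -61.9] z 0.176 Fxyz base [  5.7  -7.  -23.9] w 0.0394 t 23.3
[-1.9  0.4 31. ] [ 0.06 -0.   -0.01]
```

The hard stop is reached: 30.6 mm of rise at -24 N. I'll ease the pull, release and retreat upward.

Emit:
carry_out:
  slide:
    - [0,0,0.001]
    - [0,0,0.001]
    - [0,0,0.001]
    - [0,0,0.001]
    - [0,0,0.001]
    - [0,0,0.001]
    - [0,0,0.001]
    - [0,0,0.001]
    - [0,0,0.001]
    - [0,0,0.001]
  rot:
    - [0,0,0]
    - [0,0,0]
    - [0,0,0]
    - [0,0,0]
    - [0,0,0]
    - [0,0,0]
    - [0,0,0]
    - [0,0,0]
    - [0,0,0]
    - [0,0,0]
  hand: [0.6,0.3,0.1,0,-0.1,-0.2,-0.3,-0.4,-0.4,-0.4]

```text
clock: 24.3
eef_pos: [0.6166, -0.1002, 0.1769]
ee_rot: [3.142, 0.0, -1.215]
force: [-0.1, -0.1, -0.0]
grip_width: 0.0599
```

```bash
python3 s.py 3 .25
```

```text
base xy mm [ 50.6 -61.4] z 0.1769 Fxyz base [-0.1 -0.  -0. ] w 0.0599 t 24.3
[ -1.4   0.6 -73.1] [0.   0.   0.01]
```

Emit:
carry_out:
  slide:
    - [0,0,-0.005]
    - [0,0,-0.015]
    - [0,0,-0.03]
    - [0,0,-0.05]
    - [0,0,-0.07]
    - [0,0,-0.09]
    - [0,0,-0.11]
    - [0,0.02,-0.13]
    - [0,0.05,-0.14]
    - [0,0.08,-0.14]
  rot:
    - [0,0,0]
    - [0,0,0]
    - [0,0,0]
    - [0,0,0]
    - [0,0,0]
    - [0,0,0]
    - [0,0,0]
    - [0,0,0]
    - [0,0,0]
    - [0,0,0]
  hand: [-0.4,-0.4,-0.4,-0.4,-0.4,-0.4,-0.4,-0.4,-0.4,-0.4]

```text
clock: 25.3
eef_pos: [0.5415, -0.1284, 0.3197]
ee_rot: [-3.138, -0.002, -1.214]
force: [0.4, -0.4, -0.1]
grip_width: 0.06
```

```bash
python3 - <<'E'
from h import *;from workcell import ctrl
print(*rel(ctrl.read_state()))
c=ctrl.capture("scene");cv2.imwrite("pics/s3.png",cv2.resize(c["img"][150:330,160:400,::-1],None,fx=3,fy=3))
d=ctrl.capture("wrist");cv2.imwrite("pics/w3.png",d["img"][:,:,::-1])
t=ctrl.capture("top")
for n,c in(("scene",c),("top",t)):
    W=cloud(c);
    for k in A:
        d=np.hypot(W[...,0]-A[k][0],W[...,1]-A[k][1])<.028;z=W[...,2][d&(W[...,2]<.17)]
        print(n,k,np.sort(z)[-8:].round(4) if z.size>8 else z.size)
E
```

```text
base xy mm [-29.6 -61.6] z 0.3197 Fxyz base [ 0.2 -0.6 -0.1] w 0.06 t 25.3
scene 1 [0.1179 0.1182 0.1182 0.1183 0.1186 0.1191 0.1197 0.1197]
scene 2 [0.1167 0.1168 0.1171 0.1173 0.1174 0.1175 0.1177 0.1186]
scene 3 [0.1474 0.1475 0.1476 0.1477 0.1478 0.1479 0.1483 0.1484]
scene 4 [0.1173 0.1174 0.1174 0.1177 0.1178 0.118  0.1188 0.1194]
top 1 [0.116  0.116  0.1161 0.1161 0.1163 0.1165 0.117  0.1176]
top 2 [0.1167 0.1172 0.1174 0.1175 0.1175 0.1178 0.1178 0.1183]
top 3 [0.146  0.1461 0.1462 0.1464 0.1464 0.1467 0.1468 0.1469]
top 4 [0.117  0.1171 0.1172 0.1177 0.1178 0.1178 0.1179 0.1185]
```

View pics/s3.png

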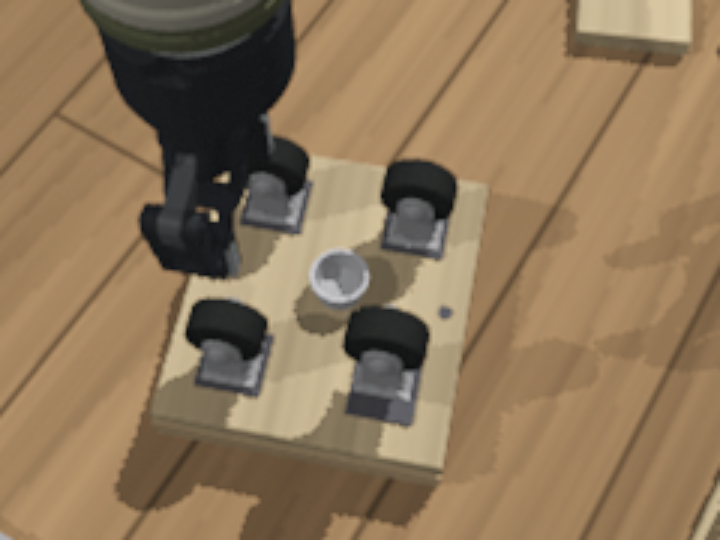

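View pics/w3.png

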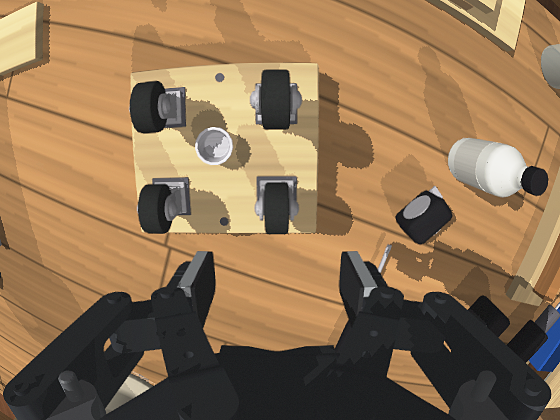

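The scene view shows castor 3 at (387,345) standing proud, with its top 30 mm above the other three. The tin at (340,277) hasn't moved, and the robot is clear.

```bash
python3 -c "
from workcell import ctrl
print(ctrl.finish_job())"
```

```text
the job is handed in; nothing more can be done
None
```

The loose castor is number 3 (base x = +50, y = −60). I rocked it fully left, then fully right, pulled it up to its stop, and left it standing proud. The job was handed in at about 25.5 s of the 54 s allowed.

- **Finding it:** Castors 1, 2 and 4 pushed back with 4.7, 6.8 and 3.2 N, all touching at about the same offset, roughly 7.7 mm right of centre. By my estimate they moved 2 mm or less, under the 4 mm strain limit. I stopped at 3.2 N on castor 4 without the extra millimetre I gave 1 and 2, and castor 3 then confirmed the choice.
- **Rocking:** Castor 3 moved with about 0 to 1 N, then met a hard stop on each side: −7.5 N on the left and +6.8 N on the right. The travel between the stops agreed with ±5.7 mm of lean at the axle.
- **Pulling up:** It rose 30.6 mm and met the stop at −24 N. I let go with no force left on the tool and backed the arm clear.
- **Last checks:** Castor 3's wheel top reads 0.147 m and the other three 0.116–0.119 m, so those are fully seated. The tin, tape and glue looked undisturbed in the pictures, though I did not measure them. No check failed.

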